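Unlock the bakery's spice box

TASK

Take the steel key from the wooden key block, find the keyhole in the spice box's lock by feel and push the key gently fully home, until its collar sits down on the lock plate. Then turn it clockwise (seen from above) until the bolt lets go and the lid springs up by itself; leave the key in the lock with the lid open. Never force the key or the lid, and leave the other things on the table where they are.

Things in the scene. Friction and masses are not known exactly. Their poses are not given: they have to be found in the camera images.
- box: fixed sheet-metal spice box, 200 x 200 x 100 mm high; origin under its centre, z up, x from its front (robot side) to its back, y to its left. The front 75 mm of its top is a deck with the lock plate (dark steel, 50 mm along x, 70 mm along y, 6 mm high, keyhole at its centre); behind is the lid, hinged at the box's back edge. More than 45 N between key and box (lock included) bends the key
- lock_mark (a point): right-hand end (-y) of the slot the lock is mounted in: 65 mm in front of and 16 mm right of the box's centre, level with the lock plate's top (106 mm up), axes as the box. The plate itself is not measured: the keyhole's centre lies 4 to 28 mm from this point along box +y, in line with it, to be found by feel or sight. Keyhole: 22 mm along box x, 8 mm along y, 6 mm deep, chamfer 0.5 mm, firm
- lid (a joint): opening angle of the lid, rad: 0 shut, stop at 0.36. A light spring lifts it once freed; until then the tongue of the lock's cam holds it. The cam, under the keyhole, frees it when turned about 0.85 rad clockwise from above (its stop: 1.45); the key has up to 0.35 rad of play in it first. Takes under 0.15 N m; the cam stays where it is left
- lid_edge (a point): middle of the lid's free front edge, top face; 43 mm behind the keyhole's axis when shut, about 43 mm higher when open
- key_bow (a point): centre of the key's bow, the flat grip to grasp: steel plate 34 mm wide (key x), 10 mm thick (key y), 30 mm high, upright, 31 mm above the underside of the key's collar. z points up along the key, away from the bit; a half turn about z gives the same shape
- key_collar (a point): centre of the underside of the key's collar (disc 24 mm across, 4 mm thick, a 9 mm neck of 12 mm between it and the bow), axes as the key. It rests on the block's top at the start and on the lock plate's top when the key is fully home; only then is the bit below the plate and free to turn
- key_tip (a point): centre of the underside of the key's bit, 20.5 mm below the collar's underside. The bit, 18 mm wide along key x, 6 mm thick along key y, 12 mm high, hangs on a round shank 6.6 mm thick; it enters the keyhole with key x along box x, either way round. Standing on the plate beside the hole it leaves the collar 20.5 mm high
- key: the steel key, 70 g (50 to 100), 66 mm long, same origin and axes as key_collar
- stand: wooden key block, 130 x 50 x 40 mm high, fixed; origin under its centre. Two slots 22 x 8.5 mm, 30 mm deep, long way along the block's x, 35 mm either side of its centre; the key stands in one, its collar on the top, the probe in the other
- probe: probe thermometer in the block's other slot: round 38 mm dial lying level 19 to 29 mm above the block, on a collar like the key's; not needed, leave it. Origin at the underside of its collar
- jar: glass jar, 72 mm in diameter, 110 mm high; bystander
- cutter: steel ring pastry cutter, 54 mm in diameter, 35 mm high; bystander
- tin: steel tin, 60 mm in diameter, 80 mm high; bystander
- brush: pastry brush lying flat; bystander
- mould: carved wooden biscuit mould, 110 x 150 x 18 mm, lying flat; bystander
- weight: brass scale weight, 44 mm in diameter, 55 mm high; bystander

How it is judged:
By the outcome, as a careful person would: the job done as asked, in the order asked, and still so for the second after the job is handed in, with the robot touching nothing.
It also fails if it takes over 72 s, if anything falls off the work surface, if the arm or the gripper's body presses on something with over 40 N, if the wrist force passes 120 N, or if a joint passes its speed limit or range.

ROBOT

A 6-joint arm with a two-finger parallel gripper is mounted at the origin on the work surface. World frame = base frame: x ahead of the robot, y to its left, z up, the work surface at z = 0. Lengths are in m, angles in rad, forces in N, time in s.
With the tool pointing down it reaches from about 0.3 to 0.875 m from the base axis. Payload 6.4 kg.
Tool frame: the origin (TCP) lies midway between the tips of the shut fingers; the grasp point (between the pads) lies 19 mm behind it; z points along the fingers, y is the line along which they close (so a half turn about z gives the same grasp; the last joint's range is limited). The gripper opens to 85 mm and grips with 20 to 120 N. Pads are 22 mm wide; open, the fingers measure 114 mm over their backs; the gripper's body (76 mm by 85 mm) begins 54 mm behind the grasp point. The pads swing forward as they close: fully open they stand 13 mm farther back than shut.
Start: joints at [-1.371, 0.181, 1.607, -0, 1.354, -0.206], TCP at [0.227, -0.528, 0.231] pointing down, gripper open.
Joint ranges: [-2.99, 2.99], [-0.89, 2.07], [0.3, 2.58], [-1.14, 4.28], [0, 2.63], [-3.12, 3.12]. Speed limits (rad/s): [2.57, 2.57, 3.01, 3.14, 3.14, 3.14].

INTERFACE

Orientations are given as a unit quaternion [w, x, y, z].
In Python, from workcell import sense, grab_frame, camera_params, finish_job, boxes_of, spot_point gives the robot as it stands.
- The arm moves only by the shell command python3 -m inch 'ROWS' [OPENING] [FORCE]. ROWS is JSON, a list of rows, each a list of 6 numbers: the shift along the tool's x, y, z scaled (see below), then the turn, a rotation vector about the tool's x, y, z scaled (see below). A call has 1 to 12 rows; each row is the pose to reach, as a shift and turn from the pose commanded when the call began, along the tool's axes at that moment; what a row does not reach only later rows make up. The controller multiplies each number of a shift by 200 mm and each number of a turn by pi/2 rad. A row lasts 1/12 s, in which the tool goes at most 41.7 mm and 7.16 degrees, less where a joint would pass 70% of its speed; a pose out of reach is approached as far as the arm can. A call with a number of a shift or a turn outside -1 to 1 is refused whole. A call with a gripper value outside its range is refused whole. OPENING is the opening, from -1 (shut) to 1 (fully open), set as the call begins (- or left out, the last holds). The fingers move at their own pace and stop on an object; FORCE is the grip in N (left out, the last holds). Time passes only in rows, so rows that repeat a pose let the fingers close. It gives the time, the measured TCP pose, the force, the opening and the grip force at its end, in the units of the state.
- sense(): the state, without advancing time (a new reading comes with each control period).
- grab_frame(name): name is "side" or "top"; returns the picture (480x640x3 uint8, red, green, blue); there is no depth.
- camera_params(name): a dict with "intrinsics" (3x3 intrinsics, pixels), "rvec" (rotation vector, rad) and "tvec" (3), from world to camera coordinates, as OpenCV has them. Camera axes: x right, y down, z forward; pixel columns grow to the right and rows downward; lengths in m; the calibration is good to about 2 mm. A picture is of the moment at which its call begins. camera_params takes no time and is no camera call.
- finish_job(): hands the job in; it is judged then, once.
Trained networks look in the newest picture that a camera, given by its name, has taken for a name from the list of things; names that differ only in an ending like _2 or _b are one class to them, and where a whole thing is asked for, a point or a joint stands for the part that bears it (a point fixed in the world has none). Each returns a list of dicts, best first, with "score" (0 to 1); they miss things now and then, are a little off and sometimes report something else, mostly with a low value. They report only what shows in the picture. A call takes as long as a camera call.
- boxes_of(name, camera): "uv" ([column, row] in pixels, amid what is visible of it).
- spot_point(name, camera): "uv" ([column, row] in pixels: a listed point, or the origin of a listed thing).
The state is a dict: "time": time; "qpos": joint angles; "dq": joint speeds; "tau": joint torques, N m; "tool_pos": TCP position; "orientation": TCP orientation; "contact_force": force on the tool from outside, world axes, zero at the start; "torque": the same for the moment, N m; "grip_width": finger opening in m; "grip_force": force on a finger pad.
Only numpy, scipy, OpenCV 4.12 (cv2) and the standard library are available. Lean on these libraries where they do the work, as an engineer would, in place of code of your own. Each camera call takes 0.05 s, during which the arm holds its last target. There are 200 camera calls.

## Working session

There is one attempt and no reset: what is moved stays moved. The work goes in short steps, Python scripts to look and compute and a shell command to move; the robot and the scene stay as the last step left them, time stands still between calls to the robot, and variables do not carry over. Pictures are saved under pics/ and viewed, at most 10 in all, crops included, and the job is handed in when it is done.

```bash
mkdir -p pics; ls
cat > h.py <<'E'
import numpy as np, cv2
from workcell import *
from scipy.spatial.transform import Rotation as R
def cam(n):
    p=camera_params(n); K=np.array(p["intrinsics"],float); Rm=cv2.Rodrigues(np.array(p["rvec"],float))[0]; t=np.array(p["tvec"],float).ravel()
    return K,Rm,t
def proj(n,P):
    K,Rm,t=cam(n); q=K@(Rm@np.array(P,float).T+t[:,None] if np.ndim(P)>1 else Rm@np.array(P,float)+t)
    return (q[:2]/q[2]).T
def onz(n,uv,z):
    K,Rm,t=cam(n); d=Rm.T@np.linalg.inv(K)@np.array([uv[0],uv[1],1.]); c=-Rm.T@t
    return c+d*(z-c[2])/d[2]
def tri(u1,u2,a="side",b="top"):
    Ps=[]
    for n in(a,b):
        K,Rm,t=cam(n); Ps.append(K@np.c_[Rm,t])
    X=cv2.triangulatePoints(Ps[0],Ps[1],np.array(u1,float).reshape(2,1),np.array(u2,float).reshape(2,1)).ravel()
    return X[:3]/X[3]
def save(n,f,img=None):
    im=grab_frame(n) if img is None else img
    cv2.imwrite("pics/"+f,im[:,:,::-1]); return im
E
python3 - <<'E'
from h import *
np.set_printoptions(precision=4,suppress=True)
a=save("side","s1.png");b=save("top","t1.png")
s=sense();print(s["tool_pos"],s["orientation"],s["grip_width"],s["time"])
for n in("side","top"):
    K,Rm,t=cam(n);print(n,-Rm.T@t,K[0,0])
for nm in["box","lock_mark","lid_edge","key_bow","key_collar","key","stand","probe"]:
    o={}
    for c in("side","top"):
        r=spot_point(nm,c); o[c]=[(np.round(x["uv"],1).tolist(),round(x["score"],2)) for x in r[:2]]
    print(nm,o)
    if o["side"] and o["top"]: print("   ",tri(o["side"][0][0],o["top"][0][0]))
print(sense()["time"])
E
```

```text
pics
[ 0.2269 -0.5278  0.2305] [-0.0008  0.9795  0.2015 -0.    ] 0.0855076485909815 0.1
side [-0.1465  0.9899  1.0872] 594.7668035786866
top [0.4149 0.0581 1.0798] 473.6647440176771
box {'side': [([247.0, 289.2], 0.73)], 'top': [([250.9, 228.9], 0.69)]}
    [0.5684 0.232  0.0123]
lock_mark {'side': [([272.8, 263.7], 0.57), ([253.6, 262.5], 0.32)], 'top': [([263.1, 251.5], 0.56)]}
    [0.5105 0.1919 0.098 ]
lid_edge {'side': [([253.3, 264.5], 0.58)], 'top': [([252.4, 229.3], 0.57), ([462.7, 251.4], 0.54)]}
    [0.5549 0.2152 0.0914]
key_bow {'side': [([359.4, 186.1], 0.62), ([252.4, 262.2], 0.52)], 'top': [([463.2, 250.1], 0.55)]}
    [ 0.5219 -0.2382  0.0562]
key_collar {'side': [([359.8, 193.4], 0.64)], 'top': [([458.3, 255.4], 0.46)]}
    [ 0.5141 -0.2316  0.0371]
key {'side': [([358.7, 193.6], 0.62), ([378.3, 202.2], 0.33)], 'top': [([455.0, 252.9], 0.56), ([253.4, 229.9], 0.18)]}
    [ 0.5166 -0.2254  0.0393]
stand {'side': [([366.4, 211.2], 0.65)], 'top': [([151.7, 308.4], 0.61), ([450.2, 268.1], 0.6)]}
    [0.3043 0.2628 0.4178]
probe {'side': [([381.8, 202.7], 0.65)], 'top': [([453.2, 286.1], 0.82), ([262.0, 249.6], 0.66)]}
    [ 0.4411 -0.2219  0.0396]
0.9
```

View pics/t1.png

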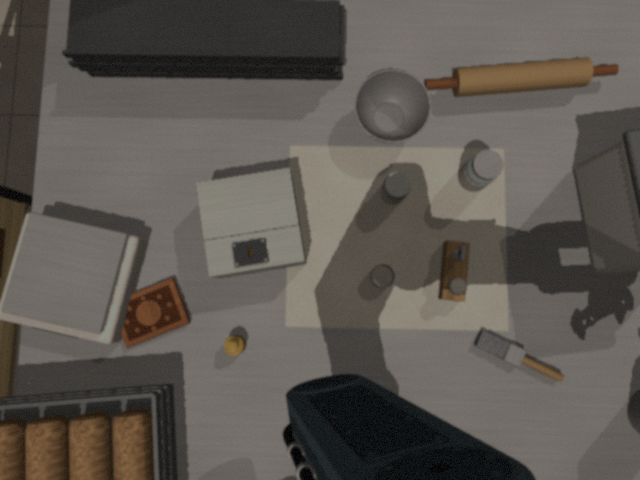

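View pics/s1.png

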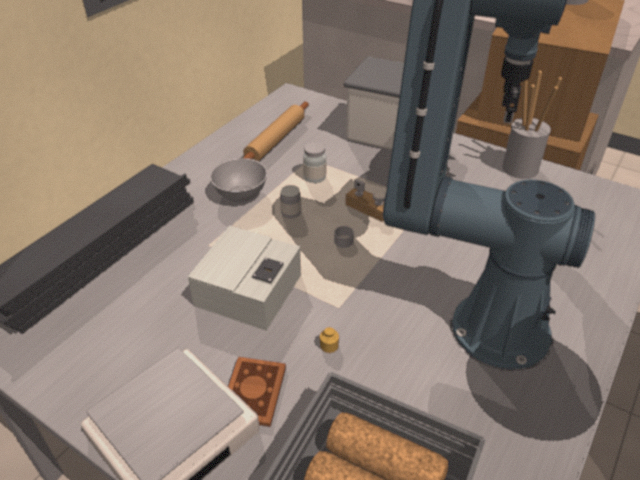

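The top view shows the box around (250,223) with its plate at about (251,251), the key at about (459,254) and the probe dial at about (457,286) in the block. The side view shows the plate at (268,270) and the key at (359,188). I'll enlarge both areas.

Run:
```python
from h import *
a=cv2.imread("pics/t1.png");s=cv2.imread("pics/s1.png")
def c(im,x,y,w,h,k): return cv2.resize(im[y:y+h,x:x+w],None,fx=k,fy=k,interpolation=cv2.INTER_CUBIC)
A=c(a,190,160,130,130,3); A=cv2.resize(A,(400,400)); 
B=c(a,425,232,50,75,1); B=cv2.resize(B,(267,400),interpolation=cv2.INTER_CUBIC)
m=np.hstack([A,B]); C=cv2.resize(s[170:225,335:400],(355,200*3//2),interpolation=cv2.INTER_CUBIC)
cv2.imwrite("pics/c1.png",np.clip(m*1.6,0,255).astype(np.uint8))
```

```text
(no output)
```

View pics/c1.png

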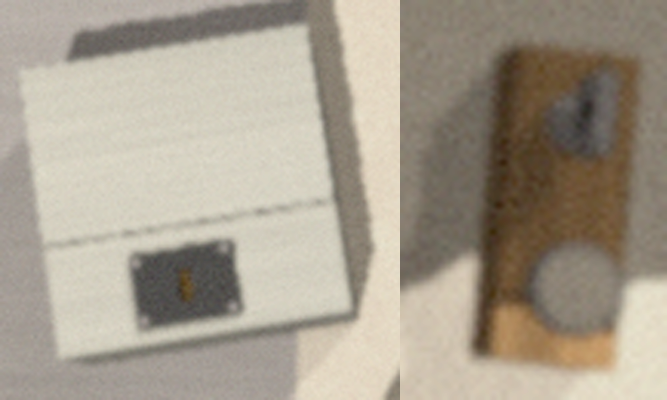

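The crop shows the box-top corners at about (22,70), (307,27), (350,318) and (60,357), the brass-coloured keyhole at (185,285), and the block's top and the key bow on the right. Next I fit the poses.

```bash
cat > fit.py <<'E'
from h import *
from scipy.optimize import least_squares
np.set_printoptions(precision=4,suppress=True)
def up(p,o,k): return [o[0]+p[0]/k,o[1]+p[1]/k]
def fit(uv,loc,z,x0):
    def f(q):
        c,s=np.cos(q[2]),np.sin(q[2]); W=[[q[0]+c*x-s*y,q[1]+s*x+c*y,z] for x,y in loc]
        return (proj("top",W)-uv).ravel()
    r=least_squares(f,x0); return r.x,r.fun.reshape(-1,2)
k=400/130
uv=np.array([up(p,(190,160),k) for p in[(22,70),(307,27),(350,318),(60,357)]])
q,e=fit(uv,[(.1,.1),(.1,-.1),(-.1,-.1),(-.1,.1)],.1,[.55,.2,0]);print("box",q,e.tolist())
kh=onz("top",up((185,285),(190,160),k),.104)
pc=[onz("top",up(p,(190,160),k),.106) for p in[(130,255),(233,240),(241,310),(140,328)]]
c,s=np.cos(q[2]),np.sin(q[2]); Rz=np.array([[c,-s],[s,c]])
print("keyhole",kh,"in box",Rz.T@(kh[:2]-q[:2]),"plate",np.mean(pc,0),Rz.T@(np.mean(pc,0)[:2]-q[:2]))
print("mark->",q[:2]+Rz@[-.065,-.016])
k=400/75
uv=np.array([up((p[0]-400,p[1]),(425,232),k) for p in[(520,47),(637,60),(612,367),(492,358)]])
q2,e2=fit(uv,[(.065,.025),(.065,-.025),(-.065,-.025),(-.065,.025)],.04,[.5,-.22,0]);print("stand",q2,e2.tolist())
c,s=np.cos(q2[2]),np.sin(q2[2])
print("slots",q2[:2]+[.035*c,.035*s],q2[:2]-[.035*c,.035*s])
print("probe", onz("top",up((175,288),(425,232),k),.069))
for P in [(q2[0]+.035*c,q2[1]+.035*s,.071)]: print("bow proj",proj("top",P),proj("side",P))
print("box side",proj("side",[q[0],q[1],.1]))
E
python3 fit.py
```

```text
box [0.5696 0.2199 0.1668] [[-0.06032782213216592, 0.24613527576889282], [0.759517429687321, 0.39175679942280794], [0.30388782414883053, -1.1170211085104143], [-0.9870101105908589, 0.4821614182216081]]
keyhole [0.5053 0.2168 0.104 ] in box [-0.064   0.0076] plate [0.5063 0.2158 0.106 ] [-0.0631  0.0064]
mark-> [0.5082 0.1934]
stand [ 0.4793 -0.2256 -0.0951] [[-0.4016855326972859, -0.578006614290814], [0.336580510302781, -0.48221178400279996], [0.2722953522053899, 0.9856263685854856], [-0.2102456806878763, 0.04190775214954101]]
slots [ 0.5142 -0.229 ] [ 0.4445 -0.2223]
probe [ 0.4453 -0.2212  0.069 ]
bow proj [461.3178 253.6585] [359.919  184.4263]
box side [246.7008 260.716 ]
```

```bash
cat >> h.py <<'E'
def go(x,y,z,yaw):
    s=sense(); w=s["orientation"]; C=R.from_quat([w[1],w[2],w[3],w[0]])
    T=R.from_matrix(np.array([[np.cos(yaw),np.sin(yaw),0],[np.sin(yaw),-np.cos(yaw),0],[0,0,-1]]))
    d=C.inv().apply(np.array([x,y,z])-s["tool_pos"])/.2; r=(C.inv()*T).as_rotvec()/(np.pi/2)
    print("t",round(s["time"],2),"shift",np.round(d,4),"turn",np.round(r,4),"F",np.round(s["contact_force"],1),"M",np.round(s["torque"],2),"gw",round(s["grip_width"],4))
E
python3 -c "
from h import *
go(.5142,-.229,.2,3.046)"
```

```text
t 0.9 shift [ 1.9101 -0.8082  0.1565] turn [-0.      0.     -1.6808] F [ 0.5 -0.4  0.5] M [-0.05  0.03 -0.01] gw 0.0856
```

```bash
python3 -m inch '[[0.19,-0.08,0,0,0,-0.08],[0.38,-0.16,0,0,0,-0.16],[0.57,-0.24,0,0,0,-0.24],[0.76,-0.32,0,0,0,-0.32],[0.95,-0.4,0,0,0,-0.4],[0.95,-0.4,0,0,0,-0.48],[0.95,-0.4,0,0,0,-0.56],[0.95,-0.4,0,0,0,-0.64],[0.95,-0.4,0,0,0,-0.72],[0.95,-0.4,0,0,0,-0.8],[0.95,-0.4,0,0,0,-0.8]]'; python3 -c "
from h import *
go(.5142,-.229,.2,3.046)"
```

```text
time: 1.82
tool_pos: [0.3701, -0.3797, 0.2314]
orientation: [0.0, 0.672, 0.74, -0.0]
contact_force: [0.3, 0.7, -0.2]
grip_width: 0.0854
grip_force: 0.0
t 1.82 shift [0.6807 0.7897 0.1568] turn [-0.000e+00  1.000e-04 -8.777e-01] F [ 0.3  0.7 -0.2] M [-0.  0.  0.] gw 0.0854
```

```bash
python3 -m inch '[[0.1,0.11,0,0,0,-0.08],[0.2,0.22,0,0,0,-0.16],[0.3,0.33,0,0,0,-0.24],[0.4,0.45,0,0,0,-0.32],[0.5,0.57,0,0,0,-0.4],[0.6,0.68,0.05,0,0,-0.48],[0.68,0.79,0.1,0,0,-0.56],[0.68,0.79,0.15,0,0,-0.64],[0.68,0.79,0.157,0,0,-0.72],[0.68,0.79,0.157,0,0,-0.8],[0.6807,0.79,0.157,0,0,-0.878],[0.6807,0.79,0.157,0,0,-0.878]]' 0.1
python3 - <<'E'
from h import *
go(.5142,-.229,.13,3.046)
for nm in["key_bow","key_collar"]:
    r=None
a=grab_frame("side");b=grab_frame("top")
for nm in["key_bow","key_collar","probe"]:
    for c in("side","top"): print(nm,c,[(np.round(x["uv"],1).tolist(),round(x["score"],2)) for x in spot_point(nm,c)[:2]])
C=cv2.resize(a[110:230,290:430],(560,480),interpolation=cv2.INTER_CUBIC)
save("",'c2.png',np.clip(C*1.5,0,255).astype(np.uint8))
print("tcp",proj("side",sense()["tool_pos"]),proj("top",sense()["tool_pos"]))
E
```

```text
time: 2.82
tool_pos: [0.5149, -0.2297, 0.1997]
orientation: [-0.0, 0.049, 0.999, 0.0]
contact_force: [0.4, 0.3, 0.2]
grip_width: 0.0472
grip_force: 0.0
t 2.82 shift [0.0036 0.0028 0.3486] turn [ 0.0001 -0.0002 -0.002 ] F [0.4 0.3 0.2] M [-0.04  0.03 -0.04] gw 0.0472
key_bow side [([359.3, 188.5], 0.49)]
key_bow top [([462.7, 250.2], 0.55)]
key_collar side [([251.3, 261.9], 0.63), ([363.4, 190.6], 0.49)]
key_collar top [([457.1, 257.8], 0.71)]
probe side [([380.3, 202.3], 0.53), ([357.9, 196.4], 0.27)]
probe top [([452.4, 287.2], 0.44)]
tcp [361.71357962 145.98232439] [481.47553419 246.86887989]
```

View pics/c2.png

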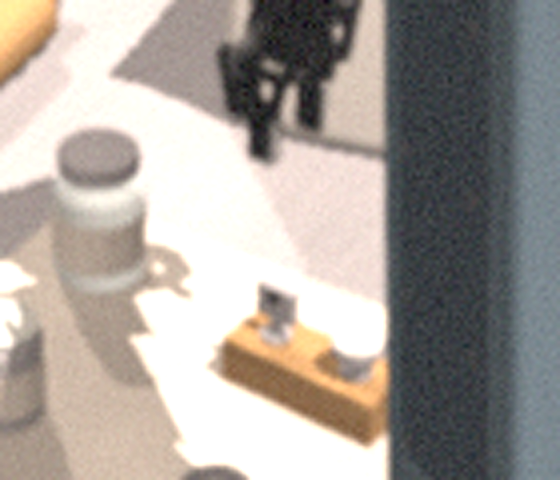

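The crop shows the open gripper centred over the key. The bow is at about (278,303) in the crop, which is side pixel (359.5,185.7) and matches the prediction. Descending.

```bash
python3 -m inch '[[0.003,0.002,0.15,0,0,-0.002],[0.003,0.002,0.32,0,0,-0.002],[0.003,0.002,0.48,0,0,-0.002],[0.003,0.002,0.6,0,0,-0.002],[0.003,0.002,0.7,0,0,-0.002],[0.003,0.002,0.736,0,0,-0.002],[0.003,0.002,0.736,0,0,-0.002]]'; python3 -m inch '[[0,0,0,0,0,0],[0,0,0,0,0,0],[0,0,0,0,0,0],[0,0,0,0,0,0],[0,0,0,0,0,0],[0,0,0,0,0,0]]' -1 25
python3 - <<'E'
from h import *
go(.5142,-.229,.052,3.046)
E
```

```text
time: 3.8
tool_pos: [0.5129, -0.2284, 0.0507]
orientation: [-0.002, 0.049, 0.999, 0.001]
contact_force: [-0.3, -0.4, 0.6]
grip_width: 0.0468
grip_force: 0.0
time: 4.3
tool_pos: [0.5155, -0.2294, 0.0543]
orientation: [0.001, 0.048, 0.999, -0.0]
contact_force: [0.0, 4.1, 7.1]
grip_width: 0.0099
grip_force: 28.6
t 4.3 shift [0.0065 0.0014 0.0117] turn [-0.0003  0.0016 -0.0008] F [0.  4.1 7.1] M [ 0.67 -0.1  -0.02] gw 0.0099
```

```bash
python3 -m inch '[[0,0,0,0,0,0],[0,0,0,0,0,0],[0,0,-0.02,0,0,0],[0,0,-0.04,0,0,0],[0,0,-0.06,0,0,0],[0,0,-0.06,0,0,0]]' -1 60
python3 - <<'E'
from h import *
go(.5142,-.229,.052,3.046)
E
```

```text
time: 4.8
tool_pos: [0.5145, -0.2294, 0.0656]
orientation: [0.0, 0.048, 0.999, -0.0]
contact_force: [0.7, 1.5, 0.1]
grip_width: 0.009
grip_force: 59.1
t 4.8 shift [0.002  0.0018 0.0681] turn [-0.0001  0.0004 -0.0008] F [0.7 1.5 0.1] M [ 0.38 -0.03  0.01] gw 0.009
```

```bash
python3 -m inch '[[0,0,-0.1,0,0,0],[0,0,-0.25,0,0,0],[0,0,-0.4,0,0,0],[0,0,-0.55,0,0,0],[0,0,-0.67,0,0,0],[0,0,-0.67,0,0,0]]';  python3 - <<'E'
from h import *
go(.5042,.2166,.2,3.308)
E
```

```text
time: 5.3
tool_pos: [0.5171, -0.2316, 0.2051]
orientation: [0.004, 0.048, 0.999, -0.003]
contact_force: [1.1, -0.0, 0.3]
grip_width: 0.009
grip_force: 59.2
t 5.3 shift [0.2813 2.2246 0.01  ] turn [-0.0045  0.0052 -0.1676] F [ 1.1 -0.   0.3] M [-0.04 -0.03  0.02] gw 0.009
```

```bash
python3 -m inch '[[0.0,0.1,0,0,0,0],[0.02,0.25,0,0,0,-0.02],[0.05,0.4,0,0,0,-0.05],[0.08,0.55,0,0,0,-0.08],[0.1,0.7,0,0,0,-0.11],[0.12,0.85,0,0,0,-0.14],[0.13,1,0,0,0,-0.165],[0.13,1,0,0,0,-0.165]]';python3 - <<'E'
from h import *
go(.5042,.2166,.2,3.308)
E
```

```text
time: 5.97
tool_pos: [0.507, -0.0234, 0.1981]
orientation: [-0.0, -0.084, 0.996, 0.001]
contact_force: [-0.0, -0.1, -0.7]
grip_width: 0.0093
grip_force: 59.2
t 5.97 shift [-0.1866  1.1856 -0.0072] turn [ 0.0012 -0.0003  0.0009] F [-0.  -0.1 -0.7] M [ 0.01 -0.03 -0.04] gw 0.0093
```

```bash
python3 -m inch '[[-0.02,0.1,0,0,0,0],[-0.04,0.25,0,0,0,0],[-0.06,0.4,0,0,0,0],[-0.08,0.55,0,0,0,0],[-0.11,0.7,0,0,0,0],[-0.13,0.85,0,0,0,0],[-0.158,1,0,0,0,0],[-0.158,1,0,0,0,0]]';  python3 -m inch '[[-0.02,0.1,0.0,0,0,0],[-0.028,0.186,0,0,0,0],[-0.028,0.186,0.1,0,0,0],[-0.028,0.186,0.1,0,0,0],[-0.028,0.186,0.1,0,0,0]]'
python3 - <<'E'
from h import *
go(.5042,.2166,.15,3.308)
a=grab_frame("side");b=grab_frame("top")
for nm in["key_bow","key_collar","key_tip","box","lock_mark"]:
    for c in("side","top"): print(nm,c,[(np.round(x["uv"],1).tolist(),round(x["score"],2)) for x in spot_point(nm,c)[:2]])
C=cv2.resize(a[190:310,190:330],(700,600),interpolation=cv2.INTER_CUBIC)
save("",'c3.png',np.clip(C*1.5,0,255).astype(np.uint8))
P=np.array(sense()["tool_pos"])
for d in(0,-.012,-.0325):print(d,proj("side",P+[0,0,d]))
print(proj("side",[.5042,.2166,.106]))
E
```

```text
time: 6.63
tool_pos: [0.5063, 0.1785, 0.1983]
orientation: [0.0, -0.083, 0.997, 0.001]
contact_force: [-0.9, -0.3, -1.3]
grip_width: 0.0093
grip_force: 59.2
time: 7.05
tool_pos: [0.5053, 0.2113, 0.1773]
orientation: [-0.002, -0.081, 0.997, -0.0]
contact_force: [-0.3, 0.1, -0.2]
grip_width: 0.0091
grip_force: 59.2
t 7.05 shift [0.0005 0.027  0.1366] turn [-0.0004 -0.0021 -0.0029] F [-0.3  0.1 -0.2] M [-0.02 -0.03 -0.  ] gw 0.0091
key_bow side [([270.4, 240.1], 0.52)]
key_bow top []
key_collar side [([272.0, 248.1], 0.45)]
key_collar top []
key_tip side [([267.9, 257.0], 0.44)]
key_tip top []
box side []
box top [([253.6, 228.7], 0.71)]
lock_mark side [([272.5, 261.5], 0.72)]
lock_mark top [([263.0, 251.7], 0.57), ([453.0, 289.2], 0.51)]
0 [267.62176096 244.19681173]
-0.012 [267.94605753 248.07420692]
-0.0325 [268.49156299 254.59644724]
[269.13075544 268.44411193]
```

View pics/c3.png

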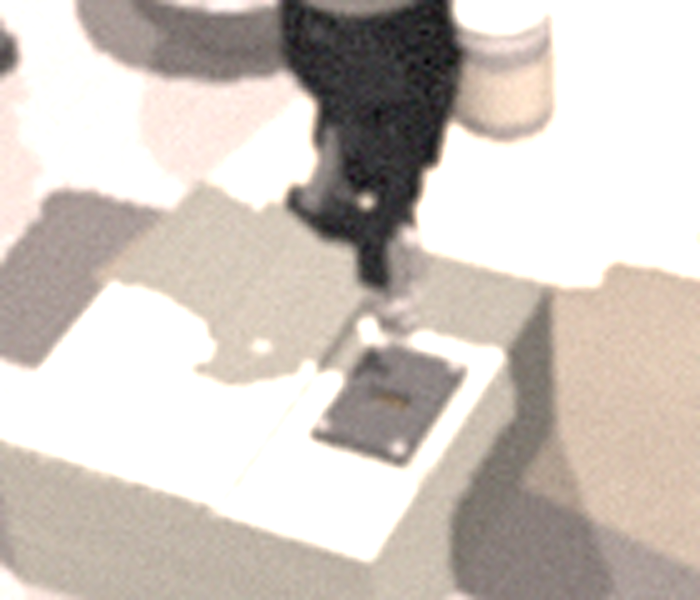

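The key hangs below the fingers with its bit at about side (270,255). The keyhole shows at about (268.4,270). I'll go down to a few mm above the plate and compare directly.

```bash
python3 -m inch '[[0,0.027,0.05,0,0,-0.002],[0,0.027,0.1,0,0,-0.002],[0,0.027,0.15,0,0,-0.002],[0,0.027,0.15,0,0,-0.002],[0,0.027,0.15,0,0,-0.002],[0,0.027,0.15,0,0,-0.002]]';  python3 - <<'E'
from h import *
print("kh tri",tri([268.4,270],[250.1,252.6]))
go(.5042,.2166,.14,3.308)
a=np.mean([grab_frame("side").astype(float) for _ in range(6)],0)
C=cv2.resize(np.clip(a[225:285,235:305]*1.4,0,255).astype(np.uint8),(700,600),interpolation=cv2.INTER_CUBIC)
P=np.array(sense()["tool_pos"])
for d in(.019,0,-.012,-.0325):print(d,proj("side",P+[0,0,d]),(proj("side",P+[0,0,d])-[235,225])*10)
print((proj("side",[.5042,.2166,.106])-[235,225])*10)
save("",'c4.png',C)
E
```

```text
time: 8.15
tool_pos: [0.5052, 0.2177, 0.1484]
orientation: [-0.0, -0.083, 0.997, -0.0]
contact_force: [0.4, -1.1, -0.6]
grip_width: 0.0094
grip_force: 59.2
kh tri [0.5058565  0.21750844 0.10069229]
t 8.15 shift [ 0.0057 -0.0045  0.042 ] turn [ 0.     -0.0004 -0.0006] F [ 0.4 -1.1 -0.6] M [0.01 0.01 0.03] gw 0.0094
0.019 [266.72628287 249.08594714] [317.26282872 240.85947136]
0 [267.24484908 255.14563441] [322.44849076 301.45634415]
-0.012 [267.56757917 258.91688569] [325.67579172 339.16885687]
-0.0325 [268.11054517 265.26169594] [331.10545172 402.61695935]
[341.30755439 434.44111928]
```

View pics/c4.png

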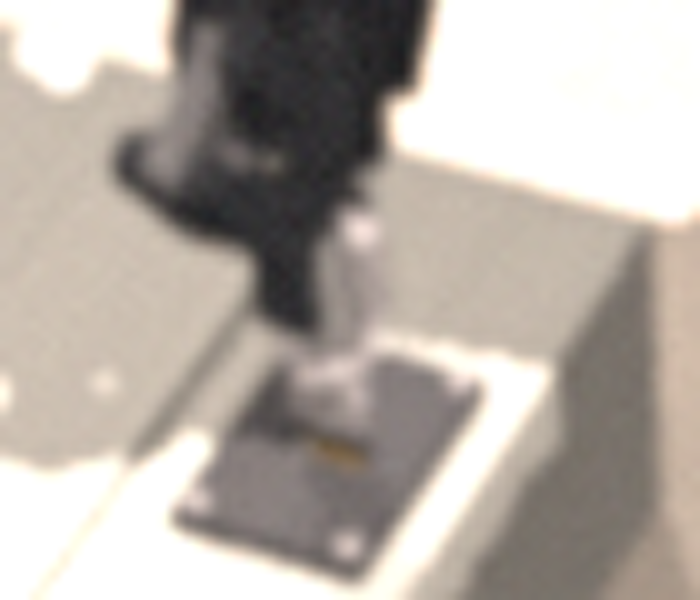

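The bit's front corner shows at about (365,430) in the crop and the orange keyhole at (338,450), both as predicted. The pose readings are noisy, so I'll average them before descending.

```bash
cat >> h.py <<'E'
def avg(n=12):
    S=[]
    for i in range(n):
        grab_frame("side"); s=sense(); w=s["orientation"]
        r=R.from_quat([w[1],w[2],w[3],w[0]]).as_matrix()
        S.append(np.r_[np.array(s["tool_pos"])*1e3,np.arctan2(r[1,0],r[0,0]),r[:2,2],s["contact_force"],s["torque"]])
    S=np.array(S); m=S.mean(0); np.set_printoptions(precision=3,suppress=True)
    print("t",round(s["time"],2),"pos mm",m[:3],"sd",S.std(0)[:3],"yaw",m[3],"tilt",m[4:6],"F",m[6:9],"sdF",S.std(0)[6:9],"M",m[9:]);return m
E
python3 - <<'E'
from h import *
m=avg()
c,s=np.cos(m[3]),np.sin(m[3]);d=np.array([505,217])-m[:2]
print("shift x,y units",(c*d[0]+s*d[1])/200,(s*d[0]-c*d[1])/200)
E
```

```text
t 9.05 pos mm [505.327 217.675 148.79 ] sd [0.07  0.014 0.111] yaw -2.9761509010091025 tilt [0. 0.] F [-0.096 -0.025 -0.499] sdF [0.385 0.406 0.464] M [-0.008  0.008  0.006]
shift x,y units 0.0021677363895507063 -0.003058825826860566
```

```bash
python3 -m inch '[[0.002,-0.003,0.01,0,0,0],[0.002,-0.003,0.02,0,0,0],[0.002,-0.003,0.03,0,0,0],[0.002,-0.003,0.035,0,0,0],[0.002,-0.003,0.035,0,0,0],[0.002,-0.003,0.035,0,0,0]]';python3 -m inch '[[0,0,0.005,0,0,0],[0,0,0.01,0,0,0],[0,0,0.01,0,0,0],[0,0,0.01,0,0,0]]'; python3 -c "
from h import *
avg(4)"
```

```text
time: 9.55
tool_pos: [0.5049, 0.217, 0.1415]
orientation: [-0.0, -0.083, 0.997, -0.0]
contact_force: [-1.0, -0.4, -0.7]
grip_width: 0.0094
grip_force: 59.2
time: 9.88
tool_pos: [0.5049, 0.217, 0.1396]
orientation: [-0.0, -0.083, 0.997, -0.0]
contact_force: [0.6, 0.9, 0.2]
grip_width: 0.0096
grip_force: 59.2
t 10.08 pos mm [505.014 217.042 139.731] sd [0.021 0.009 0.03 ] yaw -2.976123399019138 tilt [0. 0.] F [ 0.163  0.17  -0.786] sdF [0.237 0.31  0.317] M [-0.001 -0.004 -0.016]
```

```bash
python3 -m inch '[[0,0,0.0025,0,0,0],[0,0,0.005,0,0,0],[0,0,0.005,0,0,0]]';python3 -m inch '[[0,0,0.0025,0,0,0],[0,0,0.005,0,0,0],[0,0,0.005,0,0,0]]'; python3 -m inch '[[0,0,0.0025,0,0,0],[0,0,0.005,0,0,0],[0,0,0.005,0,0,0]]'
```

```text
time: 10.33
tool_pos: [0.5049, 0.217, 0.1386]
orientation: [-0.0, -0.083, 0.997, 0.0]
contact_force: [0.9, 0.6, -0.7]
grip_width: 0.0091
grip_force: 59.2
time: 10.58
tool_pos: [0.5049, 0.217, 0.1376]
orientation: [-0.0, -0.083, 0.997, -0.0]
contact_force: [-0.4, -0.9, -0.2]
grip_width: 0.0094
grip_force: 59.2
time: 10.83
tool_pos: [0.5049, 0.217, 0.1366]
orientation: [-0.0, -0.083, 0.997, -0.0]
contact_force: [-0.3, -0.3, -0.0]
grip_width: 0.0086
grip_force: 59.2
```

```bash
for i in 1 ; do python3 -m inch '[[0,0,0.0025,0,0,0],[0,0,0.005,0,0,0],[0,0,0.005,0,0,0]]'|grep -E "pos|contact";python3 -m inch '[[0,0,0.0025,0,0,0],[0,0,0.005,0,0,0],[0,0,0.005,0,0,0]]'|grep -E "pos|contact"; python3 -m inch '[[0,0,0.0025,0,0,0],[0,0,0.005,0,0,0],[0,0,0.005,0,0,0]]'|grep -E "pos|contact"; done
```

```text
tool_pos: [0.5049, 0.217, 0.1356]
contact_force: [-0.1, 0.2, -0.8]
tool_pos: [0.5049, 0.217, 0.1346]
contact_force: [-0.0, -0.4, -0.5]
tool_pos: [0.5049, 0.217, 0.1336]
contact_force: [0.4, -0.1, -0.1]
```

```bash
python3 -m inch '[[0,0,0.0025,0,0,0],[0,0,0.005,0,0,0],[0,0,0.005,0,0,0]]'|grep -E "pos|contact";python3 -m inch '[[0,0,0.0025,0,0,0],[0,0,0.005,0,0,0],[0,0,0.005,0,0,0]]'|grep -E "pos|contact"
python3 - <<'E'
from h import *
a=np.mean([grab_frame("side").astype(float) for _ in range(6)],0)
C=cv2.resize(np.clip(a[225:285,235:305]*1.4,0,255).astype(np.uint8),(700,600),interpolation=cv2.INTER_CUBIC)
save("",'c5.png',C)
E
```

```text
tool_pos: [0.5049, 0.217, 0.1326]
contact_force: [0.0, 0.0, -1.1]
tool_pos: [0.5049, 0.217, 0.1316]
contact_force: [0.7, -1.0, -0.3]
```

View pics/c5.png

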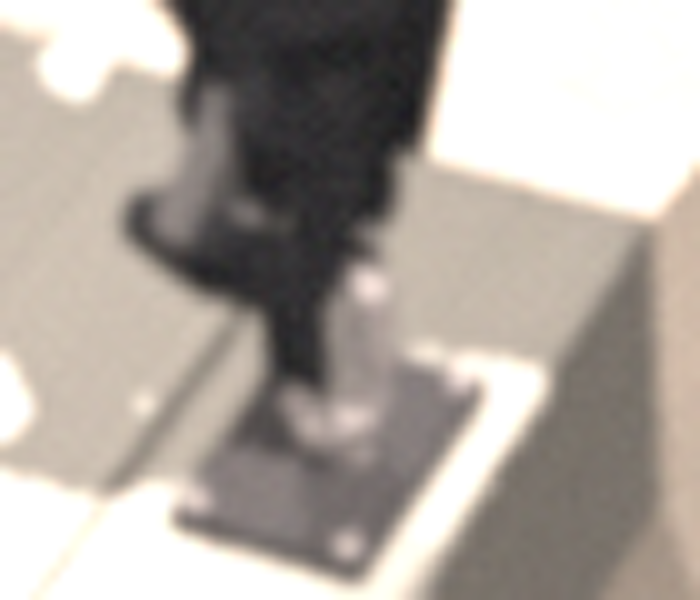

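The collar is now at about (330,420) in the crop, with the bit vanishing into the plate near (350,458). There is no contact force, so it has entered the hole. Continuing gently.

```bash
python3 -m inch '[[0,0,0.005,0,0,0],[0,0,0.01,0,0,0],[0,0,0.01,0,0,0]]'|grep -E "pos|contact";python3 -m inch '[[0,0,0.005,0,0,0],[0,0,0.01,0,0,0],[0,0,0.01,0,0,0]]'|grep -E "pos|contact";python3 -m inch '[[0,0,0.005,0,0,0],[0,0,0.01,0,0,0],[0,0,0.01,0,0,0]]'|grep -E "pos|contact"
```

```text
tool_pos: [0.5048, 0.217, 0.1294]
contact_force: [0.3, -0.4, -0.4]
tool_pos: [0.5048, 0.217, 0.1274]
contact_force: [-1.7, -0.1, -0.6]
tool_pos: [0.5048, 0.217, 0.1254]
contact_force: [0.4, -0.2, -0.6]
```

```bash
python3 -m inch '[[0,0,0.005,0,0,0],[0,0,0.01,0,0,0],[0,0,0.01,0,0,0]]'|grep -E "pos|contact";python3 -m inch '[[0,0,0.005,0,0,0],[0,0,0.01,0,0,0],[0,0,0.01,0,0,0]]'|grep -E "pos|contact"
```

```text
tool_pos: [0.5048, 0.217, 0.1234]
contact_force: [0.1, 1.5, -1.0]
tool_pos: [0.5049, 0.217, 0.1215]
contact_force: [-0.6, -0.7, -0.2]
```

Near the collar seat now; 0.5 mm steps.

```bash
for i in 1; do python3 -m inch '[[0,0,0.0025,0,0,0],[0,0,0.005,0,0,0],[0,0,0.005,0,0,0]]'|grep -E "pos|contact";python3 -m inch '[[0,0,0.0025,0,0,0],[0,0,0.0025,0,0,0]]'|grep -E "pos|contact";python3 -m inch '[[0,0,0.0025,0,0,0],[0,0,0.0025,0,0,0]]'|grep -E "pos|contact"; done
```

```text
tool_pos: [0.5049, 0.217, 0.1206]
contact_force: [0.6, -0.5, -1.0]
tool_pos: [0.5051, 0.2171, 0.1204]
contact_force: [-0.7, -0.8, 2.2]
tool_pos: [0.5051, 0.2171, 0.1204]
contact_force: [-2.7, -0.4, 5.9]
```

```bash
python3 -m inch '[[0,0,0.0025,0,0,0],[0,0,0.0025,0,0,0],[0,0,0.0025,0,0,0]]'|grep -E "pos|contact"; python3 -c "
from h import *
avg(6)"
```

```text
tool_pos: [0.5051, 0.2171, 0.1204]
contact_force: [-4.9, -1.0, 9.0]
t 14.77 pos mm [505.123 217.087 120.379] sd [0.012 0.01  0.012] yaw -2.975940787077229 tilt [ 0. -0.] F [-4.341 -1.203  8.998] sdF [0.339 0.37  0.628] M [-0.222  0.769 -0.022]
```

```bash
python3 -m inch '[[0,0,-0.002,0,0,0.03],[0,0,-0.002,0,0,0.06],[0,0,-0.002,0,0,0.09],[0,0,-0.002,0,0,0.12],[0,0,-0.002,0,0,0.12]]'|grep -E "pos|contact"; python3 -c "
from h import *
avg(3)"; python3 -m inch '[[0,0,0,0,0,0.03],[0,0,0,0,0,0.06],[0,0,0,0,0,0.09],[0,0,0,0,0,0.12],[0,0,0,0,0,0.12]]'|grep -E "pos|contact"; python3 -c "
from h import *
avg(3)"
```

```text
tool_pos: [0.5057, 0.2176, 0.1204]
contact_force: [-0.6, 2.7, 5.0]
t 15.33 pos mm [505.681 217.633 120.431] sd [0.002 0.011 0.009] yaw 3.1199572447653314 tilt [0.002 0.001] F [-0.305  3.595  5.031] sdF [0.19  0.71  0.339] M [0.534 0.092 0.059]
tool_pos: [0.5057, 0.2177, 0.1204]
contact_force: [0.6, 3.0, 5.9]
t 15.9 pos mm [505.662 217.675 120.429] sd [0.007 0.009 0.007] yaw 2.9315391710187115 tilt [0.002 0.001] F [-0.223  2.754  5.837] sdF [0.383 0.52  0.515] M [0.553 0.089 0.052]
```

```bash
python3 -m inch '[[0,0,0,0,0,0.03],[0,0,0,0,0,0.06],[0,0,0,0,0,0.09],[0,0,0,0,0,0.12],[0,0,0,0,0,0.12]]'|grep -E "pos|contact"; python3 -c "
from h import *
avg(3)"; python3 -m inch '[[0,0,0,0,0,0.03],[0,0,0,0,0,0.06],[0,0,0,0,0,0.09],[0,0,0,0,0,0.12],[0,0,0,0,0,0.12]]'|grep -E "pos|contact"; python3 -c "
from h import *
avg(3)"
```

```text
tool_pos: [0.5057, 0.2177, 0.1204]
contact_force: [-0.8, 3.3, 5.8]
t 16.47 pos mm [505.647 217.755 120.43 ] sd [0.026 0.017 0.018] yaw 2.7430237868979344 tilt [0.002 0.001] F [-0.568  3.905  5.095] sdF [0.336 0.488 0.292] M [0.653 0.106 0.077]
tool_pos: [0.5056, 0.2178, 0.1204]
contact_force: [-0.4, 4.2, 5.4]
t 17.03 pos mm [505.619 217.825 120.418] sd [0.004 0.014 0.009] yaw 2.554568023595952 tilt [0.002 0.001] F [-0.237  4.143  5.869] sdF [0.197 0.332 0.029] M [0.71  0.108 0.06 ]
```

```bash
python3 -m inch '[[0,0,0,0,0,0.03],[0,0,0,0,0,0.06],[0,0,0,0,0,0.09],[0,0,0,0,0,0.12],[0,0,0,0,0,0.12]]'|grep -E "pos|contact"; python3 -c "
from h import *
avg(3)"; python3 -m inch '[[0,0,0,0,0,0.03],[0,0,0,0,0,0.06],[0,0,0,0,0,0.09],[0,0,0,0,0,0.12],[0,0,0,0,0,0.12]]'|grep -E "pos|contact"
python3 - <<'E'
from h import *
avg(3)
for nm in["lid_edge"]:
    for c in("side","top"): print(nm,c,[(np.round(x["uv"],1).tolist(),round(x["score"],2)) for x in spot_point(nm,c)[:2]])
b=np.array([.5696,.2199]);
print([(proj(c,[b[0]-.022,b[1]-.004,z])).round(1).tolist() for c in("side","top") for z in(.1,.143)])
a=grab_frame("side"); save("","c6.png",cv2.resize(np.clip(a[180:320,170:330]*1.4,0,255).astype(np.uint8),(640,560),interpolation=cv2.INTER_CUBIC))
E
```

```text
tool_pos: [0.5057, 0.2178, 0.1204]
contact_force: [0.5, 3.7, 5.5]
t 17.6 pos mm [505.659 217.794 120.403] sd [0.013 0.004 0.016] yaw 2.3658993676858935 tilt [0.002 0.001] F [-0.499  3.495  5.078] sdF [0.444 0.307 0.337] M [ 0.646  0.083 -0.025]
tool_pos: [0.5058, 0.2177, 0.1204]
contact_force: [-0.1, 4.4, 5.4]
t 18.17 pos mm [505.821 217.74  120.42 ] sd [0.013 0.004 0.009] yaw 2.1781803240421787 tilt [0.002 0.001] F [-0.056  4.339  5.629] sdF [0.585 0.598 0.15 ] M [ 0.715 -0.042 -0.004]
lid_edge side [([250.0, 250.1], 0.94)]
lid_edge top [([254.7, 233.1], 0.68)]
[[255.0, 263.2], [253.6, 250.0], [251.6, 232.7], [248.2, 229.7]]
```

View pics/c6.png

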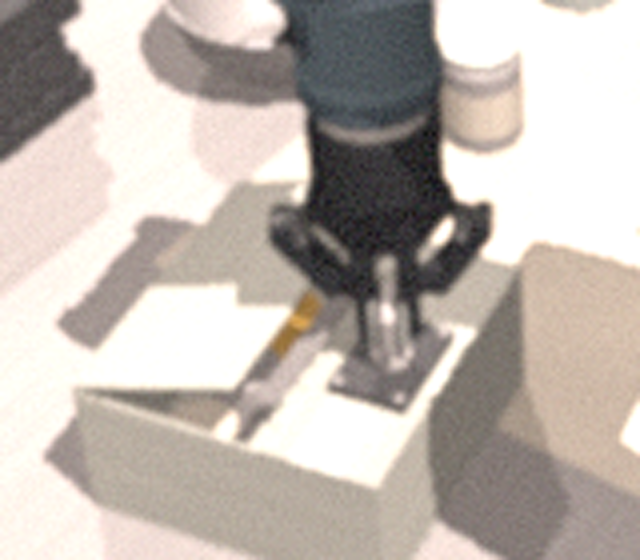

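The lid stands open, with its edge at side (250,250), which matches the open prediction. The key is seated with its collar on the plate. I'll open slightly and withdraw straight up.

```bash
python3 -m inch '[[0,0,0,0,0,0],[0,0,0,0,0,0],[0,0,0,0,0,0],[0,0,0,0,0,0],[0,0,0,0,0,0]]' -0.45 20; python3 -c "
from h import *
avg(2)"; python3 -m inch '[[0,0,-0.02,0,0,0],[0,0,-0.05,0,0,0],[0,0,-0.1,0,0,0],[0,0,-0.15,0,0,0],[0,0,-0.2,0,0,0],[0,0,-0.3,0,0,0],[0,0,-0.4,0,0,0],[0,0,-0.5,0,0,0],[0,0,-0.6,0,0,0],[0,0,-0.6,0,0,0]]'
```

```text
time: 18.73
tool_pos: [0.5047, 0.2168, 0.1192]
orientation: [-0.0, 0.464, 0.886, -0.0]
contact_force: [0.1, -0.1, -0.2]
grip_width: 0.0238
grip_force: 0.0
t 18.83 pos mm [504.806 216.851 119.331] sd [0.045 0.036 0.059] yaw 2.1762581313696687 tilt [-0.001 -0.   ] F [-0.18   0.336 -0.763] sdF [0.321 0.366 0.575] M [ 0.008  0.022 -0.014]
time: 19.67
tool_pos: [0.5076, 0.2176, 0.2456]
orientation: [0.004, 0.464, 0.886, 0.003]
contact_force: [1.3, -0.1, 1.5]
grip_width: 0.0234
grip_force: 0.0
```

Run:
```python
from h import *
avg(3)
a=grab_frame("side"); save("","c7.png",cv2.resize(np.clip(a[150:310,170:410]*1.4,0,255).astype(np.uint8),(780,520),interpolation=cv2.INTER_CUBIC))
```

```text
t 19.82 pos mm [505.75  217.195 241.407] sd [0.769 0.163 1.429] yaw 2.176137164466249 tilt [0.003 0.001] F [ 0.254 -0.633 -0.077] sdF [0.22  0.295 0.227] M [-0.01   0.033 -0.022]
```

View pics/c7.png

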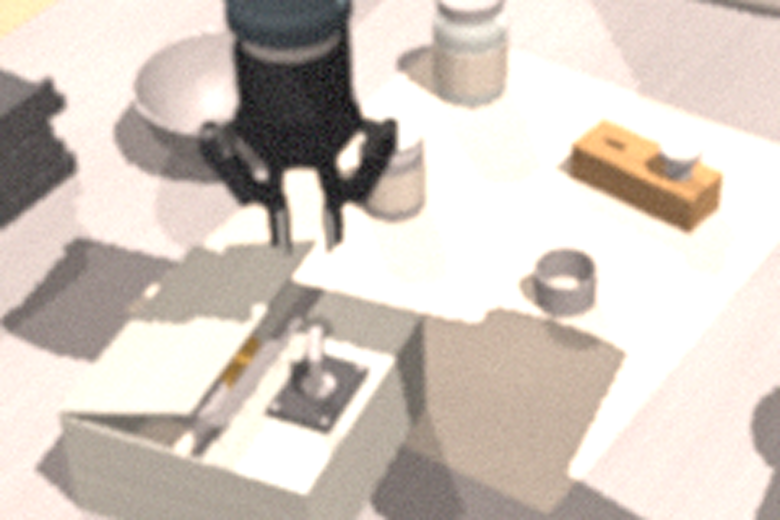

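The key stands home in the lock at about (318,375), the lid is open, the gripper is clear, and the probe and bystanders are in place.

```bash
python3 -c "
from workcell import *
print(finish_job())"
```

```text
the job is handed in; nothing more can be done
None
```

The job is handed in: the key went fully home and turned clockwise, the lid sprang open by itself, and the key is still in the lock, with at most about 9 N measured on the key and no other objects disturbed.

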